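# Seat the tapered roller cone and check that it rocks free

## Task

Take the tapered roller cone by its black handle out of the wooden cradle and set it in the aluminium cup of the blue checking stand with its red pointer at the black middle mark, then press it fully home against the stiff pin, finishing with a firm push of about 15 N and never more than 25 N. Keeping it down in the cup, rock it so that its pointer goes to the red mark on the robot's left, then to the red mark on the right, and back to the black mark, then let go and leave it seated. Leave the other things on the bench alone.

Things in the scene. Friction and masses are not known exactly. Their poses are not given: they have to be found in the camera images.
- cone: Loose tapered roller cone on an arbor, about 0.32 kg. Origin: centre of its flat underside (small end), z up along its axis. Taper 30 degrees to the axis: radius 13 mm at the underside, 29 mm at height 28 mm; flange of radius 29 mm up to 34 mm; neck of radius 9 mm up to 48 mm; the handle above. It starts upright in the cradle, underside 8 mm above the bench.
- handle (a point): Centre of the cone's black handle, on its axis 65 mm above its underside. The handle is a flat bar 48 mm long (along x), 14 mm thick (along y), 34 mm high (48 to 82 mm above the underside).
- pointer (a point): Tip of the red pointer on the cone's flange: 31 mm from the axis on the cone's -x side, 35.5 mm above its underside.
- cradle: Fixed turned wooden ring block, 92 mm across, 32 mm high, with a tapered hole; the cone waits in it. Origin: centre of its underside on the bench. The cone lifts straight up out of it.
- stand: Fixed blue checking stand, round base 120 mm across; origin: centre of its underside, z up. It carries a post with an aluminium cup. A white line on its base and the black middle mark on the cup's rim lie on its -x side: with the cone's yaw equal to the stand's, the pointer is at the black mark. Red marks lie 30 degrees either side of it; 20 degrees counts.
- seat (a point): Nominal seat on the stand's axis, 77 mm above the bench. The cup (oiled, 80 mm across, hole with the cone's taper, 24 mm deep, mouth radius 27 mm) is NOT measured: the post's height differs each run: the home cone's underside is 60 to 94 mm up, the rim 24 mm above that; it does not yield. The cup starts up to 4 mm off-axis in x and y, slides level by up to 7 mm at about 1 N, does not turn.
- pin (a joint): Brass witness pin upright in the middle of the cup, m: 0 when it stands 8 mm proud of where the home cone's underside comes; grows as it is pushed down, about 0.008 with the cone fully home. It takes about 6 N to push, more than the cone's weight, and stays where it is left. When the taper meets the cup the resistance rises sharply.
- rock_left (a point): Direction reference on the stand's axis, 60 mm up, at the stand's yaw minus 45 degrees. The red mark on the robot's left (+y side of the black mark) is met with the cone at the stand's yaw minus 30 degrees (clockwise from above).
- rock_right (a point): The same for the robot's right (-y side): this reference is at the stand's yaw plus 45 degrees, and the right red mark is met at the stand's yaw plus 30 degrees.
- jar_nails: Bystander: grey lidded jar, 61 mm across, 75 mm high; origin under its centre.
- putty_tub: Bystander: cream tub, 59 mm across, 50 mm high; origin under its centre.
- drill_box: Bystander: red steel drill index box, 92x130x30 mm; origin under its centre.
- sand_block: Bystander: cork sanding block, 60x96x32 mm; origin under its centre.
- wrench: Bystander: flat steel spanner, 42x194x8 mm, lying along its y; origin under its centre.
- screwdriver: Bystander: red-handled screwdriver, 203x30x30 mm, lying along its x; origin under its centre.

How it is judged:
On the way, in this order (a step that is already met when the one before it is completed fails the run):
1. the cone is pressed fully home, upright, its pointer at the middle mark, with a firm push of more than 10 N (value of joint pin above 0.006 m and angle between cone's own z axis and vertical below 0.07 rad and angle between the x axis of cone and the x axis of stand, either way round below 0.2 rad and x of pointer in the frame of stand below -0.015 m and contact force between cone and stand above 10 N), for 0.1 s.
2. seated in the cup, the cone is turned 20 degrees or more towards the left red mark (value of joint pin above 0.006 m and angle between cone's own z axis and vertical below 0.07 rad and contact force between cone and stand above 0.5 N and x of pointer in the frame of stand below -0.015 m and angle between the x axis of cone and the x axis of rock_left, either way round below 0.436 rad), for 0.1 s.
3. still seated, it is turned 20 degrees or more towards the right red mark (value of joint pin above 0.006 m and angle between cone's own z axis and vertical below 0.07 rad and contact force between cone and stand above 0.5 N and x of pointer in the frame of stand below -0.015 m and angle between the x axis of cone and the x axis of rock_right, either way round below 0.436 rad), for 0.1 s.
At the end, for the whole second after the job is handed in: The cone rests released in the cup: upright within 4 degrees, witness pin pushed down more than 6 mm, pointer within 11 degrees of the middle mark, at rest (value of joint pin above 0.006 m and angle between cone's own z axis and vertical below 0.07 rad and contact force between cone and stand above 0.5 N and angle between the x axis of cone and the x axis of stand, either way round below 0.2 rad and x of pointer in the frame of stand below -0.015 m and horizontal distance between cone and stand below 0.014 m and height (world z) of cone between 0.055 and 0.099 m and linear speed of cone below 0.01 m/s); the robot touches nothing.
It fails at once if the cone presses on the stand with more than 25 N (contact force between cone and stand above 25 N).
It fails at once if the cone is lifted out of the cup again after the pin has been pushed home (value of joint pin above 0.006 m and height (world z) of cone above 0.118 m).
It fails at once if a bystander is moved by more than 3 cm (distance of any of jar_nails, putty_tub, drill_box, sand_block, wrench, screwdriver from where it was at the start of the episode above 0.03 m).
It also fails if it takes over 72 s, if anything falls off the work surface, if the arm or the gripper's body presses on something with over 40 N, if the wrist force passes 120 N, or if a joint passes its speed limit or range.

## Robot

A 6-joint arm with a two-finger parallel gripper is mounted at the origin on a cart in front of the work surface, level with it; the furniture and walls round the work are solid. World frame = base frame: x ahead of the robot, y to its left, z up, the work surface at z = 0. Lengths are in m, angles in rad, forces in N, time in s.
With the tool pointing down it reaches from about 0.375 to 0.975 m from the base axis. Payload 3.8 kg.
Tool frame: the origin (TCP) lies on the centre line of the jaws, within the pads' length; the fingertips stand 8 mm ahead of it and the grasp point (between the pads) lies 11 mm behind it (tip_reach is the distance from the TCP to the fingertips, in m); z points along the fingers, y is the line along which they close (so a half turn about z gives the same grasp; the last joint's range is limited). The gripper opens to 88 mm and grips with 3 to 60 N. Pads are 18 mm wide; open, the fingers measure 123 mm over their backs; the gripper's body (75 mm by 187 mm) begins 45 mm behind the grasp point.
Start: joints at [1.077, 0.264, 1.604, -0, 1.274, -0.037], TCP at [0.298, 0.606, 0.247] pointing down, gripper open.
Joint ranges: [-2.63, 2.63], [-0.94, 2.18], [0.31, 2.57], [-1.31, 4.45], [0, 2.66], [-2.55, 2.55]. Speed limits (rad/s): [2.57, 2.57, 3.14, 3.14, 3.14, 3.14].

## Interface

Orientations are given as a unit quaternion [x, y, z, w].
In Python, from station import sense, grab_frame, calibration, job_done, tip_reach gives the robot as it stands.
- The arm moves only by the tool servo_tool, never from a script. Its argument "increments" is one flat list of numbers, 7 for each row, row after row: the turn, a rotation vector about the tool's x, y, z in degrees, then the shift along the tool's x, y, z in m, then the opening, from -1 (shut) to 1 (fully open). A call has 1 to 20 rows; each row shifts and turns the commanded pose from where the row before left it, along the tool's axes as they then stand; what a row does not reach is not made up. A row lasts 1/8 s, in which the tool goes at most 62.5 mm and 10.7 degrees, less where a joint would pass 70% of its speed; a pose out of reach is approached as far as the arm can. A call is refused whole if a number of a shift passes 0.0625 or a number of a turn 10.7, either way. A call with a gripper value outside its range is refused whole. The fingers move at their own pace and stop on an object; "squeeze" is the grip in N (left out, the last holds). Time passes only in rows, so rows that do not move let the fingers close. It gives the time, the measured TCP pose, the force, the opening and the grip force at its end, in the units of the state.
- sense(): the state, without advancing time (a new reading comes with each control period).
- grab_frame(name): name is "side" or "top"; returns (picture, depth): 384x512x3 uint8, red, green, blue; 384x512 float32, m along the optical axis (not along the pixel's ray), 0 where there is no reading.
- calibration(name): a dict with "mtx" (3x3 intrinsics, pixels), "cam_to_world" (4x4, takes a point from camera to world coordinates). Camera axes: x right, y down, z forward; pixel columns grow to the right and rows downward; lengths in m; the calibration is good to about 2 mm. A picture is of the moment at which its call begins. calibration takes no time and is no camera call.
- job_done(): hands the job in; it is judged then, once.
The state is a dict: "time": time; "joint_positions": joint angles; "qd": joint speeds; "joint_efforts": joint torques, N m; "tool_pos": TCP position; "orientation": TCP orientation; "ft_force": force on the tool from outside, world axes, zero at the start; "wrist_torque": the same for the moment, N m; "opening": finger opening in m; "gripper_force": force on a finger pad.
Only numpy, scipy, OpenCV 4.12 (cv2) and the standard library are available. Lean on these libraries where they do the work, as an engineer would, in place of code of your own. Each camera call takes 0.05 s, during which the arm holds its last target. There are 200 camera calls.

## Working session

There is one attempt and no reset: what is moved stays moved. The work goes in short steps, Python scripts to look and compute and a tool call to move; the robot and the scene stay as the last step left them, time stands still between calls to the robot, and variables do not carry over. Pictures are saved under pics/ and viewed, at most 10 in all, crops included, and the job is handed in when it is done.

Besides the shell and the picture viewer there is one more tool, called as name(argument=value, ...), one argument or row to a line, values as JSON. servo_tool: Moves the arm, as the interface text tells. Its arguments: {"type":"object","properties":{"increments":{"type":"array","items":{"type":"number"}},"squeeze":{"type":"number"}},"required":["increments"]}

```bash
mkdir -p pics
cat > h.py <<'E'
import numpy as np, cv2
from station import *
from scipy.spatial.transform import Rotation as R
def look(n,f):
    im,d=grab_frame(n); cv2.imwrite(f'pics/{f}.png',im[:,:,::-1]); np.save(f'pics/{f}.npy',d); return im,d
def world(n,d):
    c=calibration(n);K=np.array(c['mtx']);T=np.array(c['cam_to_world'])
    v,u=np.mgrid[:d.shape[0],:d.shape[1]]
    p=np.stack([(u-K[0,2])/K[0,0]*d,(v-K[1,2])/K[1,1]*d,d],-1)
    w=p@T[:3,:3].T+T[:3,3]; w[d==0]=np.nan; return w
E
python3 - <<'E'
from h import *
s=sense();print(s)
for n in('top','side'):
    look(n,n+'0');print(calibration(n))
E
```

```text
{'time': 0.0, 'joint_positions': array([ 1.07709129e+00,  2.64749163e-01,  1.60530947e+00,  1.84600406e-05,
        1.27373191e+00, -3.69350312e-02]), 'qd': array([-1.51649654e-03, -1.27864952e-04,  2.49027235e-04,  2.20095316e-04,
        2.71569804e-05,  5.88532761e-05]), 'joint_efforts': array([-1.63631462e-04, -5.02125585e+01, -3.56875455e+01,  7.29133165e-02,
        2.95201130e-02, -1.81359678e-04]), 'tool_pos': array([0.29740753, 0.60519714, 0.24542554]), 'orientation': array([ 2.26407262e-01,  9.74032106e-01, -1.05817988e-03, -2.96677870e-04]), 'ft_force': array([-0.03950133, -0.41734641,  0.28652856]), 'wrist_torque': array([-0.0171897 ,  0.00181747,  0.01673316]), 'gripper_force': 0.0, 'opening': 0.08807741990051013}
{'mtx': array([[418.71204557,   0.        , 258.58628893],
       [  0.        , 418.71204557, 190.16136778],
       [  0.        ,   0.        ,   1.        ]]), 'cam_to_world': array([[-0.0218642 , -0.99752255,  0.06686346,  0.44316917],
       [-0.99975385,  0.02206708,  0.00229707,  0.19313899],
       [-0.00376686, -0.06679678, -0.99775949,  1.25957476],
       [ 0.        ,  0.        ,  0.        ,  1.        ]])}
{'mtx': array([[400.16192344,   0.        , 252.67845317],
       [  0.        , 400.16192344, 191.37045598],
       [  0.        ,   0.        ,   1.        ]]), 'cam_to_world': array([[ 0.98335199, -0.06081445,  0.17123222,  0.37310652],
       [-0.18149579, -0.37455974,  0.90926579, -0.63456031],
       [ 0.0088402 , -0.92520625, -0.37936163,  0.43030646],
       [ 0.        ,  0.        ,  0.        ,  1.        ]])}
```

View pics/top0.png

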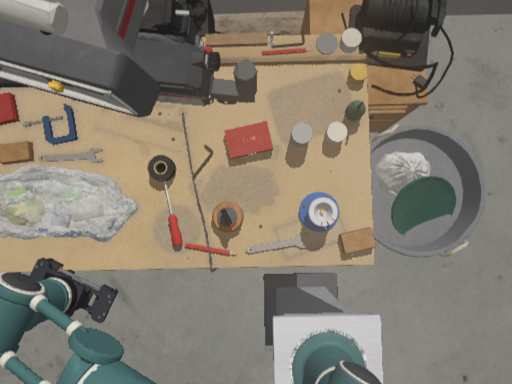

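View pics/side0.png

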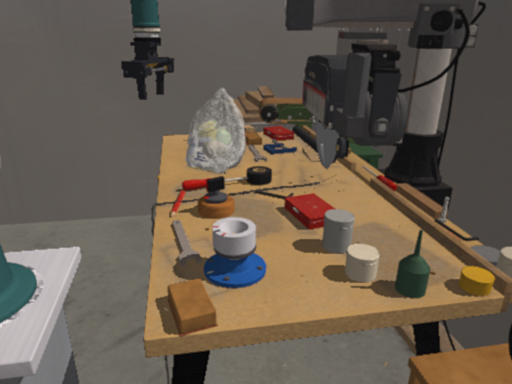

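The top view shows the cone and cradle at about (227,217) and the stand at about (319,211). The spanner lies between them. I'll enlarge both.

Run:
```python
from h import *
im=cv2.imread('pics/top0.png')
a=cv2.resize(im[190:245,200:255],(400,400),interpolation=cv2.INTER_CUBIC)
b=cv2.resize(im[185:240,292:347],(400,400),interpolation=cv2.INTER_CUBIC)
cv2.imwrite('pics/crop0.png',np.hstack([a,b]))
d=np.load('pics/top0.npy');w=world('top',d)
# heights
def reg(u0,u1,v0,v1,z0,z1):
    q=w[v0:v1,u0:u1].reshape(-1,3);m=(q[:,2]>z0)&(q[:,2]<z1);q=q[m];
    return len(q),q.mean(0) if len(q) else None,q[:,2].min() if len(q) else 0,q[:,2].max() if len(q) else 0
print('handle',reg(205,250,195,240,0.078,0.12))
print('cradle',reg(205,250,195,240,0.024,0.037))
print('flange',reg(205,250,195,240,0.037,0.048))
q=w[195:240,205:250].reshape(-1,3);h=q[(q[:,2]>.078)&(q[:,2]<.12)][:,:2];c=cv2.minAreaRect(h.astype(np.float32));print(c)
q=w[185:240,292:347].reshape(-1,3);z=q[:,2]
print(np.histogram(z[~np.isnan(z)],bins=np.arange(-.01,.14,.005)))
from itertools import product
for lo,hi in((0.003,0.03),(0.075,0.13)):
    m=(z>lo)&(z<hi);r=q[m];print(lo,m.sum(),r.mean(0),cv2.minEnclosingCircle((r[:,:2]).astype(np.float32)))
```

```text
handle (87, array([0.44960855, 0.28970676, 0.08846484]), np.float64(0.07883754176930657), np.float64(0.09471383371071807))
cradle (425, array([0.44888385, 0.28940281, 0.03121163]), np.float64(0.02418572061006219), np.float64(0.036780972912943355))
flange (226, array([0.44899396, 0.28855368, 0.0421044 ]), np.float64(0.03700327736440734), np.float64(0.047431050707342104))
((0.4489159882068634, 0.2894744277000427), (0.048822514712810516, 0.01388273760676384), 26.421932220458984)
(array([ 70, 886, 682, 282, 330,  38,   6,  24,  11,   0,   0,   1,   8,
         6,   9,  54,  50,  56,  56, 114, 301,  30,   0,   0,   0,   0,
         0,   0,   0,   0]), array([-0.01 , -0.005,  0.   ,  0.005,  0.01 ,  0.015,  0.02 ,  0.025,
        0.03 ,  0.035,  0.04 ,  0.045,  0.05 ,  0.055,  0.06 ,  0.065,
        0.07 ,  0.075,  0.08 ,  0.085,  0.09 ,  0.095,  0.1  ,  0.105,
        0.11 ,  0.115,  0.12 ,  0.125,  0.13 ,  0.135,  0.14 ]))
0.003 817 [0.45233504 0.02940639 0.00999975] ((0.458309531211853, 0.016525402665138245), 0.11494839191436768)
0.075 557 [0.45764878 0.0185436  0.08914535] ((0.4572703242301941, 0.018307561054825783), 0.04024266079068184)
```

View pics/crop0.png

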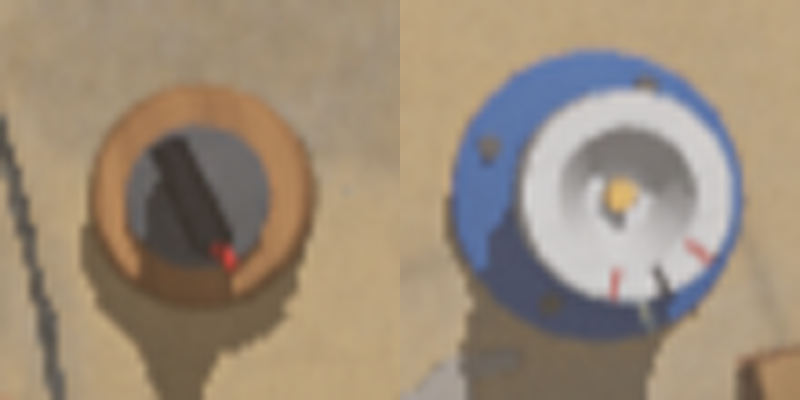

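Left crop: the handle bar runs from (170,145) to (225,250), with the red pointer at (228,258), so cone yaw is about +26°. Right crop: the cup centre is near (627,196), black mark (660,280), red marks (615,285) and (700,250), so stand yaw is about 21°. The rim is about 0.092 m high. Next I go above the cradle.

servo_tool(
  increments=[0, 0, 10.6, 0, 0, 0, 1, 0, 0, 10.6, 0, 0, 0, 1, 0, 0, 10.6, 0, 0, 0, 1, 0, 0, 10.6, 0, 0, 0, 1, 0, 0, 10.6, 0, 0, 0, 1, 0, 0, 10.6, 0, 0, 0, 1, 0, 0, 10.6, 0, 0, 0, 1, 0, 0, 10.6, 0, 0, 0, 1, 0, 0, 10.6, 0, 0, 0, 1, 0, 0, 10.6, 0, 0, 0, 1, 0, 0, 10.6, 0, 0, 0, 1, 0, 0, 10.6, 0, 0, 0, 1, 0, 0, 0, 0, 0.05, 0.012, 1, 0, 0, 0, 0, 0.05, 0.012, 1, 0, 0, 0, 0, 0.05, 0.012, 1, 0, 0, 0, 0, 0.05, 0.012, 1, 0, 0, 0, 0, 0.05, 0.012, 1, 0, 0, 0, 0, 0.05, 0.012, 1, 0, 0, 0, -0.005, 0.05, 0.012, 1, 0, 0, 0, 0, 0, 0, 1],
)

```text
time: 2.6
tool_pos: [0.4498, 0.2873, 0.1609]
orientation: [0.974, 0.228, -0.002, 0.001]
ft_force: [0.2, 0.4, 0.6]
opening: 0.0881
gripper_force: 0.0
```

```bash
cat >> h.py <<'E'
def togo(x,y,yaw):
    s=sense();p=s['tool_pos'];r=R.from_quat(s['orientation']);M=r.as_matrix()
    a=np.degrees(np.arctan2(M[1,0],M[0,0]));dw=np.array([x-p[0],y-p[1],0])
    t=np.radians(yaw);ex=np.array([np.cos(t),np.sin(t)]);ey=np.array([np.sin(t),-np.cos(t)])
    print('t',s['time'],'pos',p.round(4),'yaw',a.round(2),'zax',M[:,2].round(3),'F',s['ft_force'].round(2),'open',s['opening'],'grip',s['gripper_force'])
    print('turn z',round(a-yaw,2),'shift now',(M.T@dw).round(4),'shift after turn',(ex@dw[:2]).round(4),(ey@dw[:2]).round(4))
E
python3 - <<'E'
from h import *
togo(.449,.2893,26.4);print(sense()['joint_positions'])
im=cv2.imread('pics/top0.png');hsv=cv2.cvtColor(im,cv2.COLOR_BGR2HSV).astype(int)
c=calibration('top');K=c['mtx'];T=c['cam_to_world']
def at(u,v,z):
    d=T[:3,:3]@np.array([(u-K[0,2])/K[0,0],(v-K[1,2])/K[1,1],1]);return T[:3,3]+d*(z-T[2,3])/d[2]
red=((hsv[...,0]<10)|(hsv[...,0]>170))&(hsv[...,1]>100)
for nm,(u0,u1,v0,v1),z,c0 in(('stand',(292,347,185,240),.092,(.4573,.0183)),('cone',(200,255,190,245),.0435,(.4490,.2890))):
    m=np.zeros(red.shape,np.uint8);m[v0:v1,u0:u1]=red[v0:v1,u0:u1]
    n,l,st,ce=cv2.connectedComponentsWithStats(m)
    for i in range(1,n):
        p=at(*ce[i],z);e=p[:2]-c0;print(nm,st[i,4],ce[i],p.round(4),'r',np.hypot(*e).round(4),'yaw',np.degrees(np.arctan2(-e[1],-e[0])).round(1))
e=at(292+260/400*55,185+280/400*55,.092)[:2]-np.array([.4573,.0183]);print('black yaw',np.degrees(np.arctan2(-e[1],-e[0])),np.hypot(*e))
m=(hsv[...,0]>95)&(hsv[...,0]<125)&(hsv[...,1]>90);m2=np.zeros(m.shape,np.uint8);m2[180:245,285:350]=m[180:245,285:350]
v,u=np.nonzero(m2);P=np.array([at(a,b,.01)[:2] for a,b in zip(u,v)],np.float32);print('base',cv2.minEnclosingCircle(P))
E
```

```text
t 2.6 pos [0.4498 0.2873 0.1609] yaw 26.37 zax [-0.003 -0.002 -1.   ] F [0.23 0.36 0.58] open 0.08810856568102532 grip 0.0
turn z -0.03 shift now [ 0.0002 -0.0022 -0.    ] shift after turn 0.0002 -0.0022
[ 5.21996102e-01  7.10274455e-02  1.99298969e+00 -6.58778024e-04
  1.08129071e+00  1.63279571e+00]
cone 12 [230.5        224.83333333] [0.4259 0.2794 0.0435] r 0.025 yaw 22.4
black yaw 20.8528968134266 0.03525324913725928
base ((0.460392564535141, 0.018894972279667854), 0.05803889036178589)
```

servo_tool(
  increments=[0, 0, 0, 0, -0.002, 0.015, 1, 0, 0, 0, 0, 0, 0.02, 1, 0, 0, 0, 0, 0, 0.02, 1, 0, 0, 0, 0, 0, 0.02, 1, 0, 0, 0, 0, 0, 0.015, 1, 0, 0, 0, 0, 0, 0.008, 1, 0, 0, 0, 0, 0, 0, -0.2, 0, 0, 0, 0, 0, 0, -0.6, 0, 0, 0, 0, 0, 0, -1, 0, 0, 0, 0, 0, 0, -1, 0, 0, 0, 0, 0, 0, -1, 0, 0, 0, 0, 0, 0, -1, 0, 0, 0, 0, 0, 0, -1, 0, 0, 0, 0, 0, 0, -1],
  squeeze=50,
)

```text
time: 4.35
tool_pos: [0.4512, 0.29, 0.0658]
orientation: [0.973, 0.232, 0.001, 0.003]
ft_force: [4.1, -12.9, 7.1]
opening: 0.0138
gripper_force: 48.3
```

Run:
```python
from h import *
togo(.449,.2893,26.4); look('side','side1')
im=cv2.imread('pics/side1.png');cv2.imwrite('pics/s1c.png',cv2.resize(im[130:300,150:300],(600,680),interpolation=cv2.INTER_CUBIC)[:600])
```

```text
t 4.35 pos [0.4512 0.29   0.0658] yaw 26.79 zax [ 0.003 -0.005 -1.   ] F [  4.1  -12.94   7.06] open 0.013836328719770764 grip 48.33710225648247
turn z 0.39 shift now [-0.0023 -0.0003 -0.    ] shift after turn -0.0023 -0.0003
```

View pics/s1c.png

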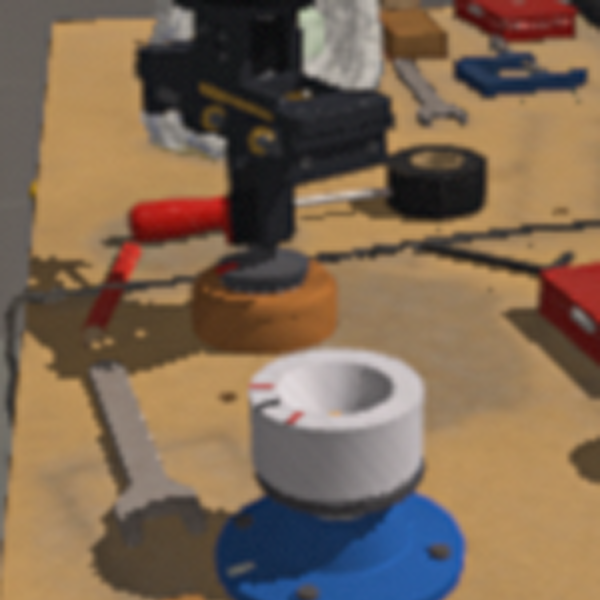

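The cone is gripped by its handle, with the pointer on the near-left side. The rim marks are in view at about (262,385), (265,404) and (293,418). Lifting.

servo_tool(
  increments=[0, 0, 0, 0, 0.001, -0.002, -1, 0, 0, 0, 0, 0.001, -0.004, -1, 0, 0, 0, 0, 0, -0.008, -1, 0, 0, 0, 0, 0, -0.015, -1, 0, 0, 0, 0, 0, -0.02, -1, 0, 0, 0, 0, 0, -0.02, -1, 0, 0, 0, 0, 0, -0.02, -1, 0, 0, 0, 0, 0, -0.02, -1, 0, 0, 0, 0, 0, -0.01, -1, 0, 0, 0, 0, 0, 0, -1, 0, 0, 0, 0, 0, 0, -1],
  squeeze=55,
)

```text
time: 5.78
tool_pos: [0.4495, 0.2904, 0.1829]
orientation: [0.973, 0.23, -0.001, 0.0]
ft_force: [-0.5, 0.3, -3.6]
opening: 0.0136
gripper_force: 53.5
```

Run:
```python
from h import *
togo(.4594,.0191,21.0)
```

```text
t 5.775 pos [0.4495 0.2904 0.1829] yaw 26.63 zax [-0.001 -0.001 -1.   ] F [-0.47  0.31 -3.59] open 0.01361842162043991 grip 53.54898355901241
turn z 5.63 shift now [-1.128e-01  2.470e-01  2.000e-04] shift after turn -0.088 0.2568
```

servo_tool(
  increments=[0, 0, 5.6, 0, 0, 0, -1, 0, 0, 0, -0.011, 0.032, 0, -1, 0, 0, 0, -0.011, 0.032, 0, -1, 0, 0, 0, -0.011, 0.032, 0, -1, 0, 0, 0, -0.011, 0.032, 0, -1, 0, 0, 0, -0.011, 0.032, 0, -1, 0, 0, 0, -0.011, 0.032, 0, -1, 0, 0, 0, -0.011, 0.032, 0, -1, 0, 0, 0, -0.011, 0.032, 0, -1, 0, 0, 0, 0, 0, 0, -1, 0, 0, 0, 0, 0, 0, -1],
)

```text
time: 7.15
tool_pos: [0.4593, 0.0204, 0.183]
orientation: [0.983, 0.182, -0.001, -0.0]
ft_force: [-0.5, 0.1, -3.3]
opening: 0.0138
gripper_force: 54.5
```

Run:
```python
from h import *
togo(.4594,.0191,21.0); look('side','side2')
im=cv2.imread('pics/side2.png');cv2.imwrite('pics/s2c.png',cv2.resize(im[160:290,180:300],(554,600),interpolation=cv2.INTER_CUBIC))
w=world('side',np.load('pics/side2.npy'))
# rim top: points near stand, z band
q=w[160:290,180:300].reshape(-1,3);m=(np.hypot(q[:,0]-.457,q[:,1]-.018)<.05)
print(np.histogram(q[m][:,2],bins=np.arange(.05,.2,.004)))
```

```text
t 7.15 pos [0.4593 0.0204 0.183 ] yaw 20.98 zax [-0.001  0.001 -1.   ] F [-0.5   0.14 -3.31] open 0.013781396543876353 grip 54.51616209524218
turn z -0.02 shift now [-0.0004  0.0012 -0.    ] shift after turn -0.0004 0.0012
(array([105,  61,  86,  77,  87, 103, 126, 146, 154, 164, 460,   0,   0,
         0,   0,   0,   0,   0,  11,  14,  26,  28,  39,  35,  43,  52,
        72, 256,  30,  19,  10,  33,  57,  56,  53,  55,  59]), array([0.05 , 0.054, 0.058, 0.062, 0.066, 0.07 , 0.074, 0.078, 0.082,
       0.086, 0.09 , 0.094, 0.098, 0.102, 0.106, 0.11 , 0.114, 0.118,
       0.122, 0.126, 0.13 , 0.134, 0.138, 0.142, 0.146, 0.15 , 0.154,
       0.158, 0.162, 0.166, 0.17 , 0.174, 0.178, 0.182, 0.186, 0.19 ,
       0.194, 0.198]))
```

View pics/s2c.png

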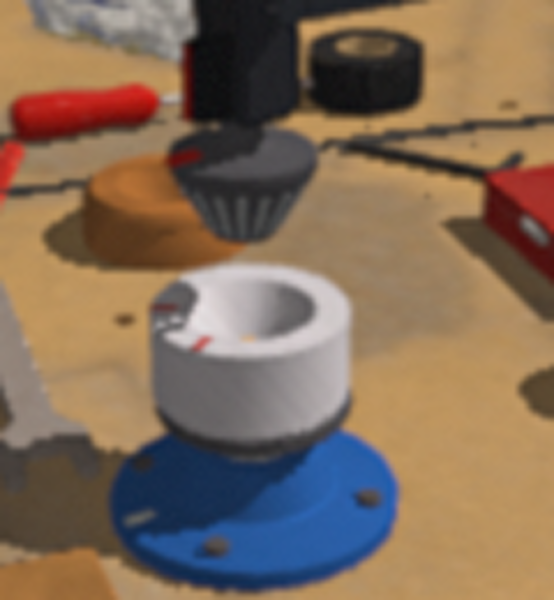

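The cone hangs upright above the cup with its pointer over the marked side. The cup centre is about x=250 in the crop and the cone's underside about x=245. Rim height of about 0.092 is confirmed, so home should come at TCP z ≈ 0.126. Descending.

servo_tool(
  increments=[0, 0, 0, 0, 0.001, 0.008, -1, 0, 0, 0, 0, 0, 0.01, -1, 0, 0, 0, 0, 0, 0.01, -1, 0, 0, 0, 0, 0, 0.008, -1, 0, 0, 0, 0, 0, 0.004, -1, 0, 0, 0, 0, 0, 0.002, -1, 0, 0, 0, 0, 0, 0, -1],
)

```text
time: 8.07
tool_pos: [0.4603, 0.0192, 0.1418]
orientation: [0.983, 0.182, 0.0, 0.0]
ft_force: [0.2, 1.4, -3.4]
opening: 0.0137
gripper_force: 54.5
```

servo_tool(
  increments=[0, 0, 0, 0, 0, 0.002, -1, 0, 0, 0, 0, 0, 0.002, -1, 0, 0, 0, 0, 0, 0.001, -1, 0, 0, 0, 0, 0, 0.001, -1, 0, 0, 0, 0, 0, 0, -1],
)

```text
time: 8.7
tool_pos: [0.4601, 0.0192, 0.1356]
orientation: [0.983, 0.182, -0.0, -0.0]
ft_force: [-0.6, -0.2, -3.3]
opening: 0.014
gripper_force: 54.5
```

servo_tool(
  increments=[0, 0, 0, 0, 0, 0.001, -1, 0, 0, 0, 0, 0, 0.001, -1, 0, 0, 0, 0, 0, 0.001, -1, 0, 0, 0, 0, 0, 0, -1],
)

```text
time: 9.2
tool_pos: [0.461, 0.0193, 0.1334]
orientation: [0.983, 0.182, 0.001, 0.0]
ft_force: [-0.3, -0.1, 2.8]
opening: 0.0134
gripper_force: 54.5
```

servo_tool(
  increments=[0, 0, 0, 0, 0, 0.001, -1, 0, 0, 0, 0, 0, 0.001, -1, 0, 0, 0, 0, 0, 0.001, -1, 0, 0, 0, 0, 0, 0.001, -1, 0, 0, 0, 0, 0, 0, -1],
)

```text
time: 9.82
tool_pos: [0.4615, 0.0191, 0.1301]
orientation: [0.983, 0.182, 0.001, 0.0]
ft_force: [0.4, 0.1, 8.8]
opening: 0.0135
gripper_force: 54.5
```

servo_tool(
  increments=[0, 0, 0, 0, 0, 0.0005, -1, 0, 0, 0, 0, 0, 0, -1, 0, 0, 0, 0, 0, 0, -1],
)

```text
time: 10.2
tool_pos: [0.4613, 0.019, 0.129]
orientation: [0.983, 0.182, 0.001, 0.0]
ft_force: [0.5, 0.1, 5.5]
opening: 0.0136
gripper_force: 54.5
```

servo_tool(
  increments=[0, 0, 0, 0, 0, 0.0005, -1, 0, 0, 0, 0, 0, 0.0005, -1, 0, 0, 0, 0, 0, 0.0005, -1, 0, 0, 0, 0, 0, 0, -1, 0, 0, 0, 0, 0, 0, -1],
)

```text
time: 10.82
tool_pos: [0.461, 0.019, 0.1274]
orientation: [0.983, 0.182, 0.001, 0.0]
ft_force: [0.7, -1.1, 5.3]
opening: 0.0134
gripper_force: 54.5
```

servo_tool(
  increments=[0, 0, 0, 0, 0, 0.0005, -1, 0, 0, 0, 0, 0, 0.0005, -1, 0, 0, 0, 0, 0, 0, -1, 0, 0, 0, 0, 0, 0, -1],
)

```text
time: 11.32
tool_pos: [0.4609, 0.019, 0.1264]
orientation: [0.983, 0.182, 0.001, 0.0]
ft_force: [-1.0, 0.4, 6.1]
opening: 0.0134
gripper_force: 54.5
```

servo_tool(
  increments=[0, 0, 0, 0, 0, 0.0005, -1, 0, 0, 0, 0, 0, 0, -1, 0, 0, 0, 0, 0, 0, -1],
)

```text
time: 11.7
tool_pos: [0.461, 0.0189, 0.1261]
orientation: [0.983, 0.182, 0.001, 0.0]
ft_force: [-0.4, -0.5, 6.5]
opening: 0.0134
gripper_force: 54.5
```

servo_tool(
  increments=[0, 0, 0, 0, 0, 0.0005, -1, 0, 0, 0, 0, 0, 0, -1, 0, 0, 0, 0, 0, 0, -1],
)

```text
time: 12.08
tool_pos: [0.4614, 0.019, 0.126]
orientation: [0.983, 0.183, 0.001, 0.0]
ft_force: [-0.7, -0.1, 8.7]
opening: 0.0136
gripper_force: 54.5
```

servo_tool(
  increments=[0, 0, 0, 0, 0, 0.0004, -1, 0, 0, 0, 0, 0, 0.0004, -1, 0, 0, 0, 0, 0, 0, -1, 0, 0, 0, 0, 0, 0, -1, 0, 0, 0, 0, 0, 0, -1],
)

```text
time: 12.7
tool_pos: [0.462, 0.0192, 0.1259]
orientation: [0.983, 0.182, 0.002, 0.0]
ft_force: [-0.0, 0.1, 12.0]
opening: 0.0136
gripper_force: 54.5
```

Run:
```python
from h import *
togo(.461,.019,21.0); print(sense()['wrist_torque'],sense()['joint_positions'])
look('side','side3')
im=cv2.imread('pics/side3.png');cv2.imwrite('pics/s3c.png',cv2.resize(im[180:280,190:280],(540,600),interpolation=cv2.INTER_CUBIC))
```

```text
t 12.7 pos [0.462  0.0192 0.1259] yaw 21.03 zax [ 0.004 -0.    -1.   ] F [-0.03  0.14 11.98] open 0.013633829333426889 grip 54.51579309767112
turn z 0.03 shift now [-0.001  -0.0002 -0.    ] shift after turn -0.001 -0.0002
[ 0.10508623  0.28465758 -0.00276122] [-1.23967644e-02 -3.18063130e-02  2.16983819e+00 -2.26188340e-05
  9.99882306e-01  1.19142070e+00]
```

View pics/s3c.png

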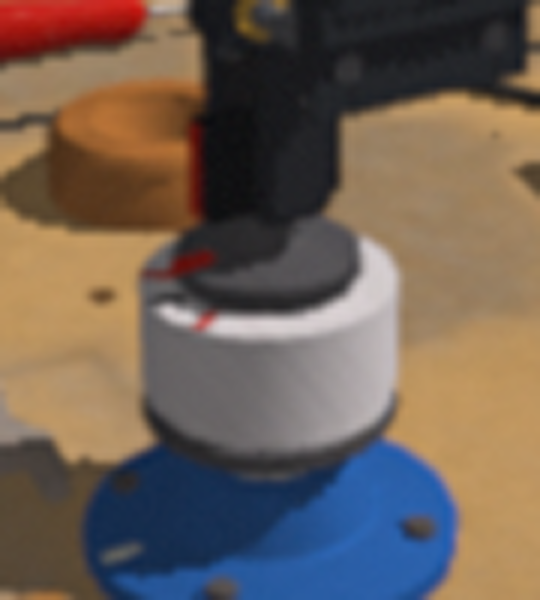

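The cone is in the cup with its pointer near (195,262). The left red mark is at (160,272), black about (178,298) and the right red mark about (207,320). The pointer stands 11 mm above the rim, so I'll correct for parallax to check its angle.

Run:
```python
from h import *
c=calibration('side');K=c['mtx'];T=c['cam_to_world']
def at(x,y,z):
    u,v=190+x/6,180+y/6
    d=T[:3,:3]@np.array([(u-K[0,2])/K[0,0],(v-K[1,2])/K[1,1],1]);return T[:3,3]+d*(z-T[2,3])/d[2]
def yaw(e):return np.degrees(np.arctan2(-e[1],-e[0])).round(1),np.hypot(*e).round(4)
w=world('side',np.load('pics/side3.npy'));q=w[180:280,190:280].reshape(-1,3)
m=(abs(q[:,2]-.092)<.0025)&(np.hypot(q[:,0]-.46,q[:,1]-.019)<.045);r=q[m];print('rim',len(r),np.median(r[:,2]),cv2.minEnclosingCircle(r[:,:2].astype(np.float32)))
# cup and cone centres as seen by this camera
cc=cv2.minEnclosingCircle(r[:,:2].astype(np.float32))[0]
m=(abs(q[:,2]-.102)<.003)&(np.hypot(q[:,0]-.46,q[:,1]-.019)<.035);f=q[m];print('flange',np.median(f[:,2]),cv2.minEnclosingCircle(f[:,:2].astype(np.float32)))
for n,x,y,z in(('redL',160,273,.092),('black',178,298,.092),('redR',207,320,.092),('pointer',195,262,.1035),('ptr_tip',178,268,.1035)):
    p=at(x,y,z);print(n,p.round(4),yaw(p[:2]-cc))
p=at(122,552,.01);print('white',p,yaw(p[:2]-np.array([.4604,.0189])))
```

```text
rim 329 0.09201981406546711 ((0.46112245321273804, 0.01662885770201683), 0.04122072830796242)
flange 0.10243849897235774 ((0.4593333601951599, 0.016693880781531334), 0.03068455308675766)
redL [0.4303 0.024  0.092 ] (np.float64(-13.5), np.float64(0.0317))
black [0.434  0.0068 0.092 ] (np.float64(19.9), np.float64(0.0289))
redR [ 0.4409 -0.0085  0.092 ] (np.float64(51.2), np.float64(0.0322))
pointer [0.4393 0.0071 0.1035] (np.float64(23.7), np.float64(0.0238))
ptr_tip [0.4339 0.004  0.1035] (np.float64(24.9), np.float64(0.03))
white [ 0.4138381  -0.00193336  0.01      ] (np.float64(24.1), np.float64(0.051))
```

Pointer yaw is about 22–24° and the black mark about 20–22°, so they line up. The flange at 0.1024 means the underside is at 0.068, which is home, with 15 N contact. I'll ease off a little and rock left (+z turn).

servo_tool(
  increments=[0, 0, 0, 0, 0, -0.0006, -1, 0, 0, 4, 0, 0, 0, -1, 0, 0, 4, 0, 0, 0, -1, 0, 0, 4, 0, 0, 0, -1, 0, 0, 0, 0, 0, 0, -1],
)

```text
time: 13.38
tool_pos: [0.4619, 0.019, 0.1259]
orientation: [0.997, 0.078, 0.002, 0.0]
ft_force: [1.0, -0.6, 7.2]
opening: 0.0136
gripper_force: 54.5
```

servo_tool(
  increments=[0, 0, 4, 0, 0, 0, -1, 0, 0, 4, 0, 0, 0, -1, 0, 0, 4, 0, 0, 0, -1, 0, 0, 4, 0, 0, 0, -1, 0, 0, 2, 0, 0, 0, -1, 0, 0, 0, 0, 0, 0, -1, 0, 0, 0, 0, 0, 0, -1, 0, 0, 0, 0, 0, 0, -1],
)

```text
time: 14.38
tool_pos: [0.4619, 0.019, 0.1259]
orientation: [0.997, -0.078, 0.002, 0.0]
ft_force: [0.4, -0.5, 8.3]
opening: 0.0135
gripper_force: 54.5
```

Run:
```python
from h import *
togo(.461,.019,21.0); print(sense()['wrist_torque'],sense()['joint_positions'][5])
look('side','side4')
im=cv2.imread('pics/side4.png');cv2.imwrite('pics/s4c.png',cv2.resize(im[180:280,190:280],(540,600),interpolation=cv2.INTER_CUBIC))
```

```text
t 14.375 pos [0.4619 0.019  0.1259] yaw -8.96 zax [ 0.004 -0.    -1.   ] F [ 0.38 -0.5   8.3 ] open 0.013464146417017627 grip 54.51150395034347
turn z -29.96 shift now [-0.0009  0.0001 -0.    ] shift after turn -0.0008 -0.0003
[-0.01632646 -0.01293269  0.11193178] 1.714962660680924
```

View pics/s4c.png

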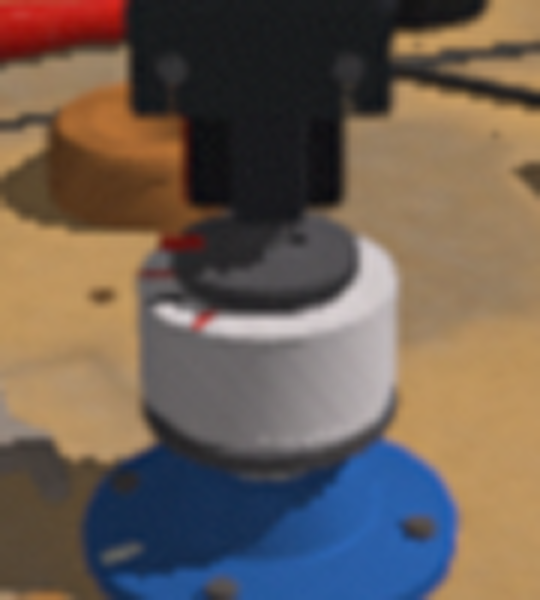

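The pointer has swung to (182,242), tip at about (163,243), and the cone is still flush in the cup. A quick angle check first.

Run:
```python
from h import *
c=calibration('side');K=c['mtx'];T=c['cam_to_world']
for x,y in((163,243),(182,242),(178,268),(195,262)):
    u,v=190+x/6,180+y/6
    d=T[:3,:3]@np.array([(u-K[0,2])/K[0,0],(v-K[1,2])/K[1,1],1]);p=T[:3,3]+d*(.1035-T[2,3])/d[2]
    e=p[:2]-np.array([.4605,.0167]);print(np.degrees(np.arctan2(-e[1],-e[0])),np.hypot(*e))
```

```text
-8.972489759256755 0.029669070757420746
-10.491717710620021 0.023939805746016528
25.565204355407644 0.029468635523284274
24.484700318620273 0.023242631329312924
```

Cone yaw is about −9°, so the left mark is reached. Now to the right: −60° in total.

servo_tool(
  increments=[0, 0, -4, 0, 0, 0, -1, 0, 0, -4, 0, 0, 0, -1, 0, 0, -4, 0, 0, 0, -1, 0, 0, -4, 0, 0, 0, -1, 0, 0, -4, 0, 0, 0, -1, 0, 0, -4, 0, 0, 0, -1, 0, 0, -4, 0, 0, 0, -1, 0, 0, -4, 0, 0, 0, -1, 0, 0, -4, 0, 0, 0, -1, 0, 0, -4, 0, 0, 0, -1, 0, 0, 0, 0, 0, 0, -1],
)

```text
time: 15.8
tool_pos: [0.4616, 0.0193, 0.1259]
orientation: [0.964, 0.268, 0.001, 0.0]
ft_force: [0.1, 0.7, 9.3]
opening: 0.0131
gripper_force: 54.5
```

servo_tool(
  increments=[0, 0, -4, 0, 0, 0, -1, 0, 0, -4, 0, 0, 0, -1, 0, 0, -4, 0, 0, 0, -1, 0, 0, -4, 0, 0, 0, -1, 0, 0, -4, 0, 0, 0, -1, 0, 0, 0, 0, 0, 0, -1, 0, 0, 0, 0, 0, 0, -1, 0, 0, 0, 0, 0, 0, -1],
)

```text
time: 16.8
tool_pos: [0.4614, 0.0192, 0.1259]
orientation: [0.902, 0.431, 0.001, 0.0]
ft_force: [-0.3, 0.5, 9.5]
opening: 0.0135
gripper_force: 54.5
```

Run:
```python
from h import *
togo(.461,.019,21.0); print(sense()['wrist_torque'])
look('side','side5')
im=cv2.imread('pics/side5.png');cv2.imwrite('pics/s5c.png',cv2.resize(im[180:280,190:280],(540,600),interpolation=cv2.INTER_CUBIC))
```

```text
t 16.8 pos [0.4614 0.0192 0.1259] yaw 51.03 zax [ 0.002  0.    -1.   ] F [-0.33  0.5   9.5 ] open 0.013476129666972553 grip 54.51058314938564
turn z 30.03 shift now [-0.0004 -0.0001 -0.    ] shift after turn -0.0004 0.0001
[0.0581043  0.28425895 0.05635203]
```

View pics/s5c.png

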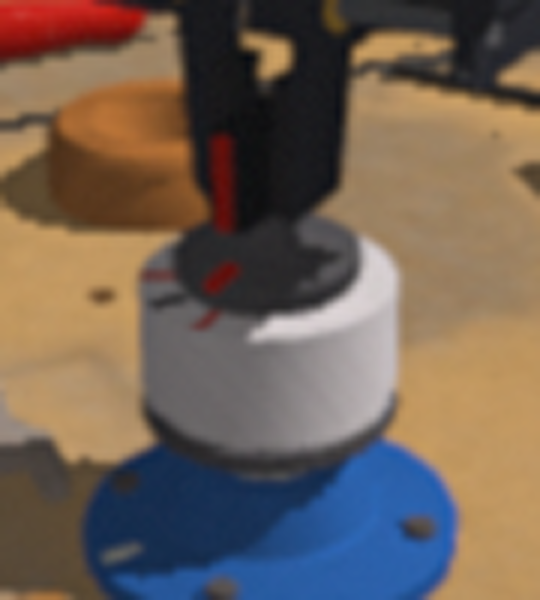

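The pointer at (220,278) points at the right red mark, still seated. Returning to the black mark and easing the load.

servo_tool(
  increments=[0, 0, 4, 0, 0, 0, -1, 0, 0, 4, 0, 0, 0, -1, 0, 0, 4, 0, 0, 0, -1, 0, 0, 4, 0, 0, 0, -1, 0, 0, 4, 0, 0, 0, -1, 0, 0, 4, 0, 0, 0, -1, 0, 0, 4, 0, 0, 0, -1, 0, 0, 2.5, 0, 0, 0, -1, 0, 0, 0, 0, 0, 0, -1, 0, 0, 0, 0, 0, -0.0005, -1, 0, 0, 0, 0, 0, -0.0005, -1, 0, 0, 0, 0, 0, -0.0005, -1, 0, 0, 0, 0, 0, 0, -1],
)

```text
time: 18.48
tool_pos: [0.4602, 0.0191, 0.126]
orientation: [0.984, 0.178, -0.0, 0.0]
ft_force: [0.4, 0.5, 3.5]
opening: 0.0134
gripper_force: 54.5
```

servo_tool(
  increments=[0, 0, 0, 0, 0, -0.0006, -1, 0, 0, 0, 0, 0, 0, -1, 0, 0, 0, 0, 0, 0, -1],
  squeeze=10,
)

```text
time: 18.85
tool_pos: [0.4596, 0.0192, 0.1261]
orientation: [0.984, 0.178, -0.001, -0.0]
ft_force: [0.2, -0.7, -0.2]
opening: 0.0138
gripper_force: 9.9
```

servo_tool(
  increments=[0, 0, 0, 0, 0, 0, -0.5, 0, 0, 0, 0, 0, 0, -0.2, 0, 0, 0, 0, 0, 0, 0.1, 0, 0, 0, 0, 0, 0, 0.1, 0, 0, 0, 0, 0, 0, 0.1, 0, 0, 0, 0, 0, 0, 0.1],
)

```text
time: 19.6
tool_pos: [0.4602, 0.0192, 0.1266]
orientation: [0.984, 0.178, 0.0, -0.0]
ft_force: [0.6, 0.2, -0.3]
opening: 0.0483
gripper_force: 0.0
```

servo_tool(
  increments=[0, 0, 0, 0, 0, -0.005, 0.1, 0, 0, 0, 0, 0, -0.02, 0.1, 0, 0, 0, 0, 0, -0.03, 0.1, 0, 0, 0, 0, 0, -0.03, 0.1, 0, 0, 0, 0, 0, -0.03, 0.1, 0, 0, 0, 0, 0, -0.02, 0.1, 0, 0, 0, 0, 0, 0, 0.1],
)

```text
time: 20.48
tool_pos: [0.4615, 0.0192, 0.2639]
orientation: [0.984, 0.178, 0.002, 0.0]
ft_force: [1.0, 0.0, -0.7]
opening: 0.0485
gripper_force: 0.0
```

Run:
```python
from h import *
togo(.461,.019,21.0)
look('side','side6')
im=cv2.imread('pics/side6.png');cv2.imwrite('pics/s6c.png',cv2.resize(im[160:280,180:290],(550,600),interpolation=cv2.INTER_CUBIC))
w=world('side',np.load('pics/side6.npy'));q=w[160:280,180:290].reshape(-1,3)
q=q[np.hypot(q[:,0]-.46,q[:,1]-.019)<.03];
h=q[(q[:,2]>.12)&(q[:,2]<.17)];print('handle top',np.percentile(h[:,2],[50,95,99]))
t=h[h[:,2]>.146];print(cv2.minAreaRect(t[:,:2].astype(np.float32)))
f=q[abs(q[:,2]-.102)<.004];print('flange',np.median(f[:,2]))
```

```text
t 20.475 pos [0.4615 0.0192 0.2639] yaw 20.52 zax [ 0.005 -0.    -1.   ] F [ 0.99  0.05 -0.69] open 0.0484904597542514 grip 0.0
turn z -0.48 shift now [-0.0005 -0.     -0.    ] shift after turn -0.0005 -0.0
handle top [0.13718867 0.14963355 0.15027449]
((0.45827463269233704, 0.01650753617286682), (0.04693411663174629, 0.014752870425581932), 16.737363815307617)
flange 0.1025878062209217
```

View pics/s6c.png

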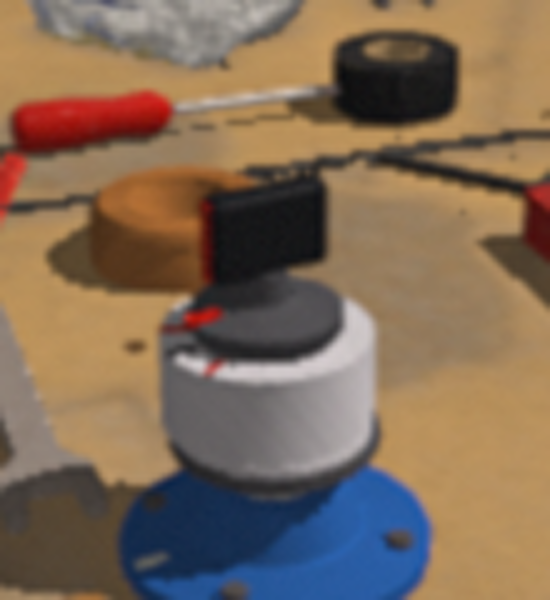

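The cone is released, upright and flush in the cup. Its pointer at (205,318) is over the black mark, its yaw is about 17–21°, and the flange is still at 0.1025. Handing in.

```bash
python3 -c "
from station import *
print(job_done())"
```

```text
the job is handed in; nothing more can be done
None
```

The job is handed in, though no verdict came back: the cone was pressed home at about 15 N, rocked to the left mark, then the right, and back to black, and left seated and released.

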